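Set a board test fixture to the gauge mark and lock it

ROBOT

A 6-joint arm with a two-finger parallel gripper is mounted at the origin on a cart in front of the work surface, level with it; the furniture and walls round the work are solid. World frame = base frame: x ahead of the robot, y to its left, z up, the work surface at z = 0. Lengths are in m, angles in rad, forces in N, time in s.
With the tool pointing down it reaches from about 0.375 to 0.925 m from the base axis. Payload 5.7 kg.
Tool frame: the origin (TCP) lies at the very end of the fingers, on their centre line; the grasp point (between the pads) lies 19 mm behind it; x points along the fingers, z is the direction in which the jaws open and shut, and the axes are right-handed (so a half turn about x gives the same grasp; the last joint's range is limited). The gripper opens to 88 mm and grips with 3 to 60 N. Pads are 20 mm wide; open, the fingers measure 115 mm over their backs; the gripper's body (75 mm by 178 mm) begins 61 mm behind the grasp point.
Start: joints at [1.006, 0.359, 1.51, -0, 1.272, -0.115], TCP at [0.261, 0.54, 0.223] pointing down, gripper open.
Joint ranges: [-2.97, 2.97], [-1.01, 2.36], [0.21, 2.38], [-0.96, 4.11], [0.2, 2.71], [-2.98, 2.98]. Speed limits (rad/s): [2.39, 2.39, 3.14, 3.14, 3.14, 3.14].

INTERFACE

Orientations are given as a unit quaternion [w, x, y, z].
In Python, from plant import r, cams gives the robot as it stands.
- The arm moves only by the tool arm_command, never from a script. Its argument "series" is a list of rows, each a list of 7 numbers: the opening, from 0 (shut) to 1 (fully open), then the shift along the tool's x, y, z in mm, then the turn, a rotation vector about the tool's x, y, z in degrees. In form: [[gripper, tx, ty, tz, wx, wy, wz], ...]. A call has 1 to 20 rows; each row shifts and turns the commanded pose from where the row before left it, along the tool's axes as they then stand; what a row does not reach is not made up. A row lasts 1/8 s, in which the tool goes at most 62.5 mm and 10.7 degrees, less where a joint would pass 70% of its speed; a pose out of reach is approached as far as the arm can. A call is refused whole if a number of a shift passes 62.5 or a number of a turn 10.7, either way. A call with a gripper value outside its range is refused whole. The fingers move at their own pace and stop on an object; "grip_force" is the grip in N (left out, the last holds). Time passes only in rows, so rows that do not move let the fingers close. It gives the time, the measured TCP pose, the force and the opening at its end, in the units of the state.
- r.get_state(): the state, without advancing time (a new reading comes with each control period).
- cams.get_image(name): name is "scene" or "top" or "wrist"; returns a dict with "image" (480x640x3 uint8, red, green, blue), "z_map" (480x640 float32, m along the optical axis (not along the pixel's ray), 0 where there is no reading), "camera_matrix" (3x3 intrinsics, pixels), "dist" ([k1, k2, p1, p2, k3] as OpenCV has them; the pictures are not rectified), "rvec" (rotation vector, rad) and "tvec" (3), from world to camera coordinates, as OpenCV has them; the wrist camera has in their place "T_tool_cam" (4x4, takes a point from camera to tool coordinates, whose origin is the TCP and whose axes are the tool frame's). Camera axes: x right, y down, z forward; pixel columns grow to the right and rows downward; lengths in m; the calibration is good to about 2 mm. A picture is of the moment at which its call begins: read the wrist's pose just before it.
- r.hand_in(): hands the job in, once; it reports no verdict.
The state is a dict: "time": time; "q": joint angles; "qvel": joint speeds; "joint_efforts": joint torques, N m; "eef_pos": TCP position; "tool_rot": TCP orientation; "wrist_force": force on the tool from outside, world axes, zero at the start; "wrist_torque": the same for the moment, N m; "width": finger opening in m.
Only numpy, scipy, OpenCV 4.12 (cv2) and the standard library are available. Lean on these libraries where they do the work, as an engineer would, in place of code of your own. Each camera call takes 0.05 s, during which the arm holds its last target. There are 200 camera calls.

TASK

Set the board test fixture for the next board: with a fingertip on top of the knurled thumbwheel, roll it until the sliding launcher has closed the gap far enough that its pointer stands level with the mark of the gauge index, and only then press the raised cam lever down fully to lock the slide. Move the slide by the thumbwheel alone and keep off the slide and its lever until the pointer is at the mark; nothing is gripped or picked up, and the loose parts on the bench stay where they lie.

Things in the scene. Friction and masses are not known exactly. Their poses are not given: they have to be found in the camera images.
- fixture: Aluminium board test fixture fixed to the bench, 110 (x) x 260 (y) mm. Origin: underside, mid-length. y = slide direction, z up; front (-x: wheel, scale, index) faces the robot. In its frame, mm: fixed launcher block x -2..38, y -90..-70, up to z 88, connector on to y -105; guide rail x 6..36, top z 49; scale bar x -54..-27, y -100..16, top z 46.
- carriage (a joint): Slide of the moving launcher, m: 0 at the start, grows as it moves along the fixture's -y and closes the gap (85 mm at 0); stop at 0.055. At 0 its plate covers fixture x -22..40, y 15..110, top z 58 mm, its launcher block x -2..38, y 15..35, up to z 88 (connector on to y 52). Rack and pinion: 12.5 mm per rad of wheel, 0.45 mm per mm of rim travel. Stays where left (friction about 2 N).
- thumbwheel (a joint): Knurled steel wheel, 56 mm diameter, 13 mm wide, axis level along the fixture's x, in front of its base. Radians, 0 at the start; grows as the top of the rim moves along the fixture's -y, which closes the gap; rolled back, the gap opens. Turns with about 2 N at the rim and stays where it is left.
- wheel_top (a point): Highest point of the wheel's rim, mid-width, 62 mm above the bench; fixed on the fixture. A fingertip pressed down here with 5 to 10 N and drawn along the fixture's y carries the rim with it by friction; lift and come back for another stroke. The air above is free.
- wheel_centre (a point): Middle of the wheel on its axle, 28 mm below wheel_top. Neither the wheel nor the lever may be taken between the fingers.
- pointer_tip (a point): Tip of the flat dark steel pointer (white line on it) at the front of the slide, in the plane of the moving launcher's face, 50 mm above the bench; moves with the slide.
- gauge_index: Small dark steel saddle with a white line, 22 x 18 x 20 mm, with a brass knurled screw in front, fixed on the scale bar. Axes as the fixture's. Origin: the foot of its pointed tip, on the bar's top, 46 mm above the bench; the saddle rises 6 mm above that. The slide is at the mark when pointer_tip has y = 0 in this frame; the tips then face each other 1.5 mm apart. At the start pointer_tip is at y = +18 to +42 mm.
- lock_lever (a joint): Cam lever on the slide, rad: 0 = fully raised (arm 0.70 rad above level, pointing to the fixture's +x, away from the wheel), grows as it is pressed down; 0.70 = arm level, stop, locked. It stays where it is left; about 3 N at the pad lower it.
- lever_pivot (a point): Pivot of the lever, axis along the fixture's y, 66 mm above the bench; moves with the slide. At slide 0 it is 10, 71 mm (x, y) in the fixture's frame. The arm is 72 mm long from here.
- lever_pad (a point): Middle of the upper face of the lever's black pad, 60 mm from the pivot along the arm and 5 mm above the arm's middle line; moves with slide and lever. The pad is 26 mm along the arm, 18 mm wide, 9 mm thick. Press it downwards; the locked pad's top is 71 mm above the bench.
- torque_spanner: Bystander: slim break-over torque spanner, 24 x 156 x 15 mm, loose in front of the fixture. Origin: underside centre.
- spare_adapter: Bystander: coaxial adapter, 20 x 42 x 21 mm, loose. Origin: underside centre.
- dust_cap: Bystander: black dust cap, 21 mm diameter, 18 mm high, loose. Origin: underside centre.
- small_adapter: Bystander: small coaxial adapter, 12 x 22 x 12 mm, loose. Origin: underside centre.

How it is judged:
On the way, in this order (a step that is already met when the one before it is completed fails the run):
1. the wheel, under the fingers, has begun to close the gap (contact force between the fingers and thumbwheel above 0.3 N and value of joint carriage above 0.004 m and value of joint lock_lever below 0.3 rad), for 0.04 s.
2. the pointer stands at the mark, the lever still up (y of pointer_tip in the frame of gauge_index between -0.003 and 0.003 m and value of joint lock_lever below 0.3 rad), for 0.2 s.
3. the lever is pressed down and locked, the pointer still at the mark (y of pointer_tip in the frame of gauge_index between -0.003 and 0.003 m and value of joint lock_lever above 0.62 rad), for 0.2 s.
At the end, for the whole second after the job is handed in: The slide's pointer is within 3 mm of the gauge mark and at rest, the cam lever is down (beyond 0.62 of 0.70 rad), and the four loose parts lie within 15 mm of where they were (all of step 3 and velocity of joint carriage between -0.003 and 0.003 m/s and distance of each of torque_spanner, spare_adapter, dust_cap, small_adapter from where it was at the start of the episode below 0.015 m); the robot touches nothing.
It fails at once if the slide or its lever is pushed (over 2 N) while the pointer is more than 5 mm off the mark (contact force between the fingers and carriage above 2 N and (y of pointer_tip in the frame of gauge_index above 0.005 m or y of pointer_tip in the frame of gauge_index below -0.005 m)).
It fails at once if the wheel is taken between the fingers (distance between the grasp point and wheel_centre below 0.025 m).
It fails at once if the lever's pad is taken between the fingers (distance between the grasp point and lever_pad below 0.007 m).
It fails at once if a loose part is shifted by more than 15 mm, lifted or carried (distance of any of torque_spanner, spare_adapter, dust_cap, small_adapter from where it was at the start of the episode above 0.015 m).
It also fails if it takes over 64 s, if anything falls off the work surface, if the arm or the gripper's body presses on something with over 40 N, if the wrist force passes 120 N, or if a joint passes its speed limit or range.

## Working session

There is one attempt and no reset: what is moved stays moved. The work goes in short steps, Python scripts to look and compute and a tool call to move; the robot and the scene stay as the last step left them, time stands still between calls to the robot, and variables do not carry over. Pictures are saved under pics/ and viewed, about 8 in all and at most 12, crops included, and the job is handed in when it is done.

Besides the shell and the picture viewer there is one more tool, called after ">>>" as a command line: name --pt "numbers of a row" for each row, then --argument value for the rest. arm_command: Moves the arm, as the interface text tells. Its arguments: {"type":"object","properties":{"series":{"type":"array","items":{"type":"array","items":{"type":"number"}}},"grip_force":{"type":"number"}},"required":["series"]}

```bash
ls; mkdir -p pics
cat > h.py <<'E'
import numpy as np, cv2
from plant import r, cams
def T_tool():
    s=r.get_state(); w,x,y,z=s["tool_rot"]
    from scipy.spatial.transform import Rotation as R
    T=np.eye(4); T[:3,:3]=R.from_quat([x,y,z,w]).as_matrix(); T[:3,3]=s["eef_pos"]; return T
def grab(n):
    T=T_tool(); d=cams.get_image(n)
    if n=="wrist": d["Twc"]=T@d["T_tool_cam"]
    else:
        E=np.eye(4); E[:3,:3]=cv2.Rodrigues(np.array(d["rvec"],float))[0]; E[:3,3]=np.ravel(d["tvec"]); d["Twc"]=np.linalg.inv(E)
    return d
def ray(d,uv):
    p=cv2.undistortPoints(np.array(uv,float).reshape(-1,1,2),d["camera_matrix"],np.array(d["dist"])).reshape(-1,2)
    return np.c_[p,np.ones(len(p))]
def onplane(d,uv,z):
    v=ray(d,uv)@d["Twc"][:3,:3].T; o=d["Twc"][:3,3]
    return o+v*((z-o[2])/v[:,2])[:,None]
def bydepth(d,uv):
    uv=np.array(uv,int).reshape(-1,2); zz=d["z_map"][uv[:,1],uv[:,0]]
    return (ray(d,uv)*zz[:,None])@d["Twc"][:3,:3].T+d["Twc"][:3,3]
def proj(d,P):
    E=np.linalg.inv(d["Twc"]); return cv2.projectPoints(np.array(P,float).reshape(-1,1,3),cv2.Rodrigues(E[:3,:3])[0],E[:3,3],d["camera_matrix"],np.array(d["dist"]))[0].reshape(-1,2)
def save(d,n,crop=None,k=1):
    im=d["image"][:,:,::-1]
    if crop: a,b,c,e=crop; im=im[b:e,a:c]
    cv2.imwrite("pics/"+n,cv2.resize(im,None,fx=k,fy=k,interpolation=cv2.INTER_CUBIC))
E
python3 - <<'E'
from h import *
for n in("top","scene"):
    d=grab(n); save(d,n+"0.png"); print(n,d["Twc"].round(3).tolist(),d["camera_matrix"][0,0])
print(r.get_state())
E
```

```text
pics
top [[-0.026, -0.995, 0.096, 0.416], [-1.0, 0.027, 0.007, -0.015], [-0.009, -0.096, -0.995, 1.058], [0.0, 0.0, 0.0, 1.0]] 592.4328924327797
scene [[0.78, -0.285, 0.557, -0.045], [-0.626, -0.366, 0.689, -0.702], [0.008, -0.886, -0.464, 0.571], [0.0, 0.0, 0.0, 1.0]] 467.8961796300785
{'time': 0.1, 'q': array([ 1.00590963e+00,  3.59437085e-01,  1.51128403e+00,  1.43922209e-05,
        1.27250760e+00, -1.15092196e-01]), 'qvel': array([ 4.01708222e-04, -3.99037156e-03, -3.26503415e-03,  6.59029528e-04,
       -1.75633930e-03,  1.94987688e-05]), 'joint_efforts': array([-2.06077220e-04, -5.16358960e+01, -2.71406758e+01,  6.75492687e-02,
        2.76147370e-02, -2.16764283e-05]), 'eef_pos': array([0.26054122, 0.53981007, 0.2219065 ]), 'tool_rot': array([ 0.59838812, -0.37614883,  0.5994363 ,  0.3756592 ]), 'wrist_force': array([ 0.07288957,  0.27935919, -0.70102154]), 'wrist_torque': array([-0.03488068,  0.02617948, -0.03499307]), 'width': 0.08796602338374848}
```

View pics/top0.png

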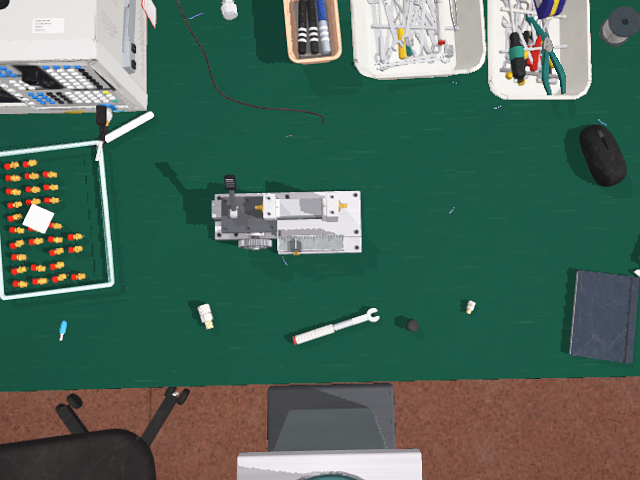

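View pics/scene0.png

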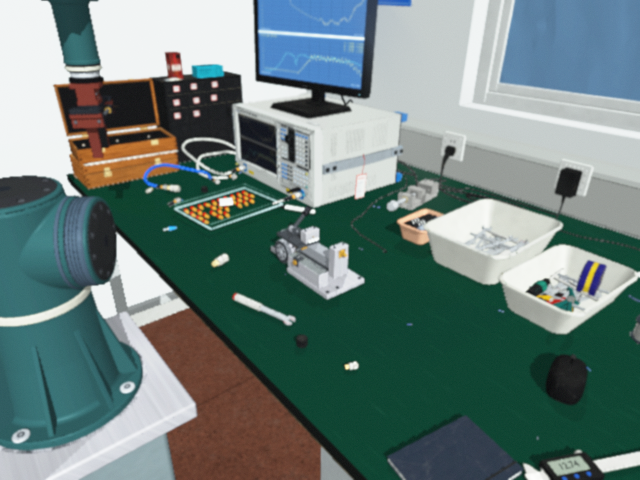

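The top view shows the fixture at about (215–361, 190–252), the wheel near (256,243), the index near (295,243) and the lever pad near (230,183). The bystanders lie in front of the fixture, at rows 300–345. I'll zoom in next.

Run:
```python
from h import *
d=grab("top"); save(d,"top1.png",(205,165,370,260),4.8)
hsv=cv2.cvtColor(d["image"],cv2.COLOR_RGB2HSV)
m=((hsv[...,1]<60)&(hsv[...,2]>90)).astype(np.uint8); mm=np.zeros_like(m); mm[170:262,205:372]=m[170:262,205:372]
c=max(cv2.findContours(mm,0,2)[0],key=cv2.contourArea); rc=cv2.minAreaRect(c); b=cv2.boxPoints(rc); print(rc,b.round(1).tolist())
print(onplane(d,b,0.01).round(4).tolist())
for uv in [(256,243),(252,243),(230,183),(295,245),(350,247),(330,243),(340,200),(250,225)]: print(uv,bydepth(d,uv).round(4)[0])
```

```text
((286.0378112792969, 222.23838806152344), (150.39207458496094, 63.63290786743164), 0.4547188878059387) [[210.60000610351562, 253.5], [211.10000610351562, 189.8000030517578], [361.5, 191.0], [361.0, 254.6999969482422]]
[[0.5023, 0.1969, 0.01], [0.6167, 0.1951, 0.01], [0.6072, -0.0743, 0.01], [0.493, -0.0698, 0.01]]
(256, 243) [0.5134 0.1092 0.065 ]
(252, 243) [0.5139 0.1163 0.0619]
(230, 183) [0.6078 0.1441 0.1109]
(295, 245) [0.5093 0.0442 0.0541]
(350, 247) [ 0.5069 -0.0507  0.0131]
(330, 243) [ 0.5118 -0.0155  0.0468]
(340, 200) [ 0.5916 -0.0354  0.0126]
(250, 225) [0.5449 0.1196 0.0596]
```

View pics/top1.png

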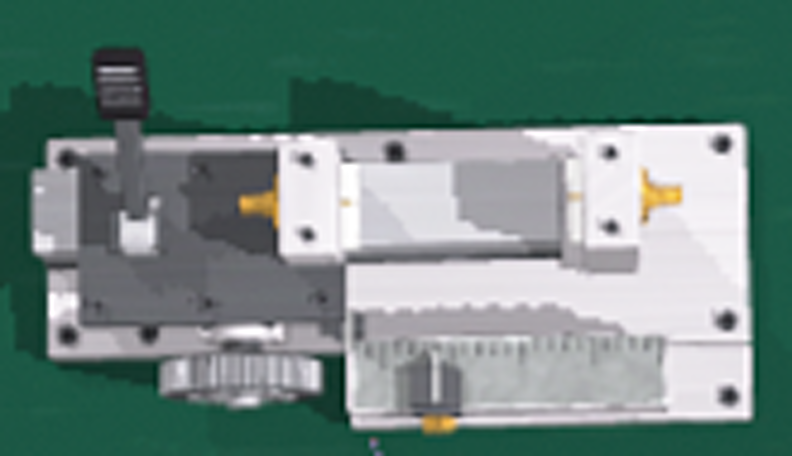

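The zoom gives, in crop pixels: wheel top about (242,378), index line at column 436, pointer near (357,325), and lever pad near (120,85). I'll compute the fixture yaw and the tool axes from these.

Run:
```python
from h import *
d=grab("top")
f=lambda a: np.array(a)/4.8+[205,165]
P=lambda a,z: onplane(d,f(a),z).round(4).tolist()
print("right corners",P([(747,125),(752,418)],.012))
print("back edge",P([(48,140),(747,125)],.012))
print("wheel top",P([(242,378),(162,378),(322,378)],.062))
print("index line",P([(436,355)],.052),"pointer",P([(357,325)],.05))
print("pad",P([(121,85)],.11))
print("scale left/right",P([(350,345),(665,338)],.046))
print(T_tool().round(3)); print(cams.get_image("wrist")["T_tool_cam"].round(3))
```

```text
right corners [[0.6068, -0.0727, 0.012], [0.4974, -0.071, 0.012]]
back edge [[0.6083, 0.1878, 0.012], [0.6068, -0.0727, 0.012]]
wheel top [[0.5124, 0.1105, 0.062], [0.5132, 0.1387, 0.062], [0.5117, 0.0824, 0.062]]
index line [[0.5198, 0.0427, 0.052]] pointer [[0.5315, 0.0707, 0.05]]
pad [[0.6085, 0.1439, 0.11]]
scale left/right [[0.5248, 0.0737, 0.046], [0.5243, -0.0391, 0.046]]
[[-0.001 -0.901  0.435  0.261]
 [-0.001  0.435  0.901  0.54 ]
 [-1.     0.    -0.001  0.222]
 [ 0.     0.     0.     1.   ]]
[[ 0.    -0.247  0.969 -0.162]
 [ 0.    -0.969 -0.247  0.068]
 [ 1.     0.    -0.    -0.   ]
 [ 0.     0.     0.     1.   ]]
```

Sizes agree: base 260.5 × 109.4 mm, wheel 56.3 mm. Yaw is about 0.5°. Next I close the fingers, turn the jaw axis along y, and move above the fixture.

>>> arm_command --pt "0 0 0 0 -8.6 0 0" --pt "0 0 0 0 -8.6 0 0" --pt "0 0 0 0 -8.9 0 0" --pt "0 0 -27 -45 0 0 0" --pt "0 0 -27 -45 0 0 0" --pt "0 0 -27 -45 0 0 0" --pt "0 0 -27 -45 0 0 0" --pt "0 0 -27 -45 0 0 0" --pt "0 0 -27 -45 0 0 0" --pt "0 0 -27 -45 0 0 0" --pt "0 0 -27 -45 0 0 0" --pt "0 0 -27 -45 0 0 0" --pt "0 0 -27 -45 0 0 0" --pt "0 0 0 0 0 0 0" --pt "0 0 0 0 0 0 0" --grip_force 20

```text
time: 2.12
eef_pos: [0.5328, 0.0921, 0.2224]
tool_rot: [0.499, -0.501, 0.499, 0.502]
wrist_force: [-0.7, 0.6, -0.5]
width: 0.0005
```

Run:
```python
from h import *
d=grab("wrist"); save(d,"w1.png",None,1.25); print(T_tool().round(4))
```

```text
[[-1.200e-03 -1.000e+00 -6.100e-03  5.325e-01]
 [ 4.000e-04 -6.100e-03  1.000e+00  9.270e-02]
 [-1.000e+00  1.200e-03  4.000e-04  2.224e-01]
 [ 0.000e+00  0.000e+00  0.000e+00  1.000e+00]]
```

View pics/w1.png

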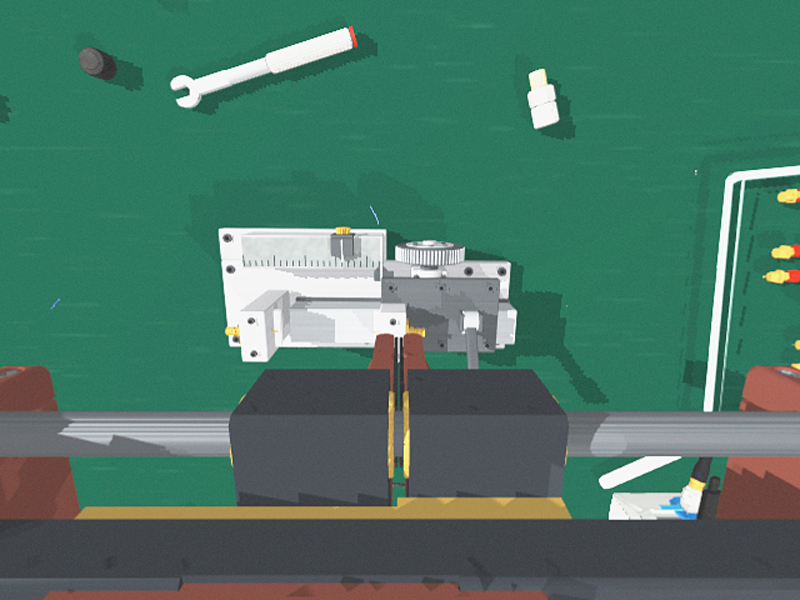

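The wrist view shows the index at (343,243), the wheel at (430,253), the lever at (473,340), and the pad hidden behind the gripper. I'll crop the original resolution to read the lines precisely.

Run:
```python
from h import *
d=grab("wrist"); save(d,"w2.png",(255,175,415,280),5); np.savez("w2",Twc=d["Twc"],K=d["camera_matrix"],dist=d["dist"])
print(r.get_state()["eef_pos"])
```

```text
[0.53249325 0.09294037 0.22250785]
```

View pics/w2.png

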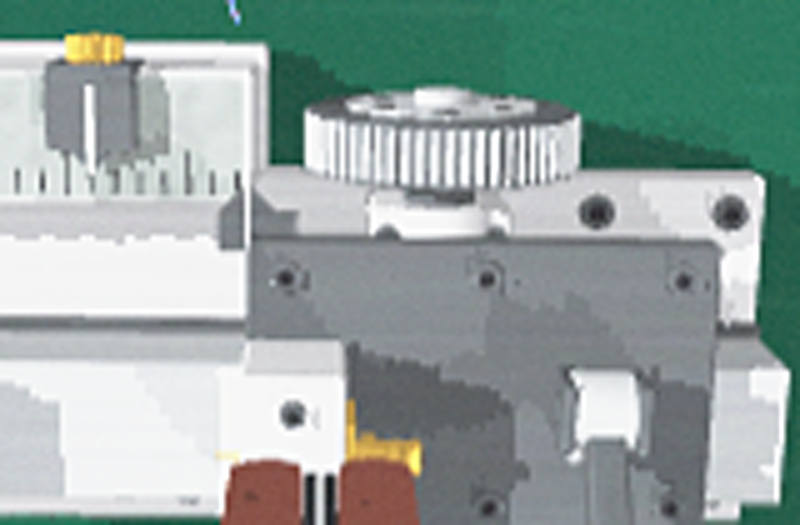

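The pointer line is at crop column 249 and the index line at column 91. The wheel spans columns 305–580, and the lever hub is at column 607.

Run:
```python
from h import *
z=np.load("w2.npz"); d=dict(Twc=z["Twc"],camera_matrix=z["K"],dist=z["dist"])
P=lambda a,h: onplane(d,np.array(a)/5+[255,175]-.4,h).round(4).tolist()
print("pointer",P([(249,200),(249,243)],.05)); print("index top line",P([(91,87),(91,150)],.052),"tip",P([(91,175)],.046))
print("wheel top front/rear",P([(442,120),(442,188)],.062)); print("wheel ends",P([(305,140),(580,140)],.034))
print("hub",P([(607,400)],.07)); print("plate",P([(248,240),(718,240)],.058)); print("back base corner",P([(762,175)],.012))
```

```text
pointer [[0.5247, 0.0786, 0.05], [0.5336, 0.0786, 0.05]]
index top line [[0.502, 0.0477, 0.052], [0.5145, 0.0473, 0.052]] tip [[0.5205, 0.0464, 0.046]]
wheel top front/rear [[0.5068, 0.1163, 0.062], [0.52, 0.1166, 0.062]]
wheel ends [[0.5148, 0.0897, 0.034], [0.5144, 0.1473, 0.034]]
hub [[0.5603, 0.1492, 0.07]]
plate [[0.5313, 0.0787, 0.058], [0.5307, 0.1718, 0.058]]
back base corner [[0.5251, 0.1918, 0.012]]
```

Both views put the gap to the mark at about 28–31 mm. The wheel top is near (0.513, 0.114). The lever sits about 15 mm further along +y than the text says, so I'll recheck it later. I now approach above the +y side of the wheel.

>>> arm_command --pt "0 30 6.5 11 0 0 0" --pt "0 40 6.5 11 0 0 0" --pt "0 40 6.5 11 0 0 0" --pt "0 30 0 0 0 0 0" --pt "0 14 0 0 0 0 0" --pt "0 0 0 0 0 0 0" --pt "0 0 0 0 0 0 0"

```text
time: 3.1
eef_pos: [0.5147, 0.125, 0.0697]
tool_rot: [-0.499, 0.502, -0.498, -0.501]
wrist_force: [-0.0, 0.1, -0.1]
width: 0.0006
```

>>> arm_command --pt "0 3 0 0 0 0 0" --pt "0 2 0 0 0 0 0" --pt "0 0 0 0 0 0 0"

```text
time: 3.48
eef_pos: [0.5137, 0.1246, 0.0637]
tool_rot: [-0.499, 0.501, -0.499, -0.501]
wrist_force: [0.5, 0.5, 0.7]
width: 0.0005
```

>>> arm_command --pt "0 1.5 0 0 0 0 0" --pt "0 1 0 0 0 0 0" --pt "0 0 0 0 0 0 0" --pt "0 0 0 0 0 0 0"

```text
time: 3.98
eef_pos: [0.514, 0.1247, 0.0617]
tool_rot: [-0.499, 0.502, -0.498, -0.501]
wrist_force: [-1.3, -0.7, 7.1]
width: 0.0007
```

The tip is pressing with 7 N at z = 61.7 mm, as expected. Now the first stroke.

>>> arm_command --pt "0 0 0 -3 0 0 0" --pt "0 0 0 -3 0 0 0" --pt "0 0 0 -3 0 0 0" --pt "0 0 0 -3 0 0 0"

```text
time: 4.47
eef_pos: [0.514, 0.113, 0.0619]
tool_rot: [-0.499, 0.501, -0.498, -0.501]
wrist_force: [-1.1, 1.8, 6.5]
width: 0.0003
```

>>> arm_command --pt "0 0 0 -3 0 0 0" --pt "0 0 0 -3 0 0 0" --pt "0 0 0 -3 0 0 0" --pt "0 0 0 -2 0 0 0" --pt "0 0 0 0 0 0 0"

```text
time: 5.1
eef_pos: [0.5137, 0.1015, 0.0609]
tool_rot: [0.498, -0.501, 0.499, 0.501]
wrist_force: [-1.1, 0.0, -0.4]
width: 0.0005
```

Run:
```python
from h import *
d=grab("top"); save(d,"top2.png",(240,200,320,260),9)
```

```text
(no output)
```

View pics/top2.png

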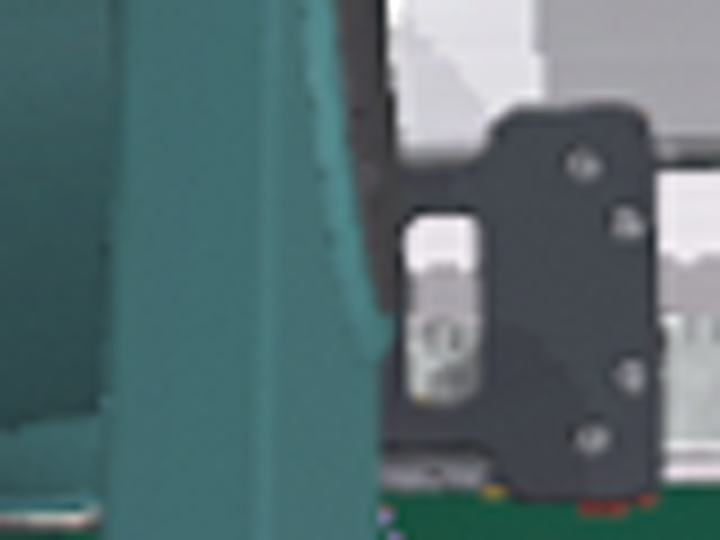

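Contact held until about y = 0.104, so the wheel top is nearer y = 0.1165, which matches the wrist estimate. I lift, return, and make a second stroke.

>>> arm_command --pt "0 -10 0 0 0 0 0" --pt "0 0 0 26 0 0 0" --pt "0 6 0 0 0 0 0" --pt "0 4 0 0 0 0 0" --pt "0 0 0 0 0 0 0" --pt "0 0 0 0 0 0 0"

```text
time: 5.9
eef_pos: [0.5138, 0.1274, 0.0613]
tool_rot: [0.499, -0.501, 0.499, 0.501]
wrist_force: [-0.7, 1.6, 4.1]
width: -0.0002
```

>>> arm_command --pt "0 0 0 -3 0 0 0" --pt "0 0 0 -3 0 0 0" --pt "0 0 0 -3 0 0 0" --pt "0 0 0 -3 0 0 0" --pt "0 0 0 -3 0 0 0" --pt "0 0 0 -3 0 0 0" --pt "0 0 0 -3 0 0 0" --pt "0 0 0 0 0 0 0"

```text
time: 6.9
eef_pos: [0.514, 0.106, 0.0613]
tool_rot: [-0.498, 0.502, -0.499, -0.501]
wrist_force: [-0.7, -1.2, 5.3]
width: 0.0006
```

>>> arm_command --pt "0 -30 0 0 0 0 0" --pt "0 -30 0 0 0 0 0" --pt "0 0 0 0 0 0 0" --pt "0 0 0 0 0 0 0" --pt "0 0 0 0 0 0 0"

```text
time: 7.52
eef_pos: [0.5128, 0.1065, 0.1199]
tool_rot: [0.498, -0.501, 0.499, 0.502]
wrist_force: [-0.6, -0.6, 0.0]
width: 0.0004
```

Run:
```python
from h import *
d=grab("wrist"); uv=proj(d,[[.52,.08,.05]])[0]; print(uv, r.get_state()["eef_pos"])
u,v=uv.astype(int); a,b=max(0,u-80),max(0,v-50); print(a,b)
save(d,"w3.png",(a,b,u+80,v+50),5); np.savez("w3",Twc=d["Twc"],K=d["camera_matrix"],dist=d["dist"],o=[a,b])
```

```text
[281.60300708 260.06199591] [0.51291917 0.10654413 0.11997736]
201 210
```

View pics/w3.png

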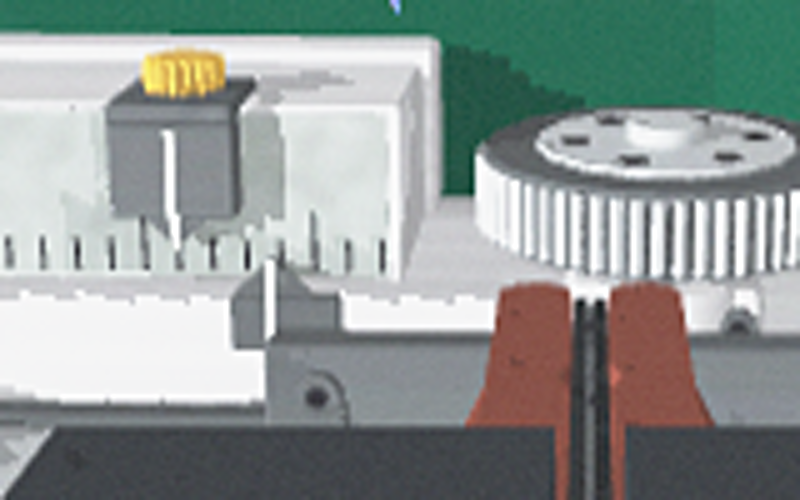

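The slide moved well. The index tip is at crop (180,248), the pointer tip at (269,262), and the wheel spans columns 475–800+.

Run:
```python
from h import *
z=np.load("w3.npz"); d=dict(Twc=z["Twc"],camera_matrix=z["K"],dist=z["dist"])
P=lambda a,h: onplane(d,np.array(a)/5+z["o"]-.4,h).round(4).tolist()
print("pointer",P([(269,262),(269,340)],.05),"index tip",P([(180,248)],.046),P([(178,240)],.05),"line",P([(168,132),(173,210)],.052))
print("ticks",P([(42,255),(248,255)],.046))
```

```text
pointer [[0.5216, 0.0603, 0.05], [0.5336, 0.0598, 0.05]] index tip [[0.5208, 0.0465, 0.046]] [[0.5183, 0.0473, 0.05]] line [[0.5018, 0.0472, 0.052], [0.5132, 0.0473, 0.052]]
ticks [[0.522, 0.0261, 0.046], [0.5218, 0.0564, 0.046]]
```

Tick spacing measures 5 mm, so the scale is right. About 13 mm remain, or 29 mm of rim. I do another 21 mm stroke, then a 5 mm one, and look again.

>>> arm_command --pt "0 25 0 21 0 0 0" --pt "0 25 0 0 0 0 0" --pt "0 6 0 0 0 0 0" --pt "0 4 0 0 0 0 0" --pt "0 0 0 0 0 0 0" --pt "0 0 0 0 0 0 0"

```text
time: 8.32
eef_pos: [0.5139, 0.1276, 0.0617]
tool_rot: [-0.499, 0.502, -0.498, -0.501]
wrist_force: [-1.2, 0.5, 1.7]
width: 0.0005
```

>>> arm_command --pt "0 0 0 -3 0 0 0" --pt "0 0 0 -3 0 0 0" --pt "0 0 0 -3 0 0 0" --pt "0 0 0 -3 0 0 0" --pt "0 0 0 -3 0 0 0" --pt "0 0 0 -3 0 0 0" --pt "0 0 0 -3 0 0 0" --pt "0 0 0 0 0 0 0"

```text
time: 9.32
eef_pos: [0.5144, 0.1063, 0.0614]
tool_rot: [-0.499, 0.502, -0.498, -0.501]
wrist_force: [-0.3, -1.0, 5.3]
width: 0.0005
```

>>> arm_command --pt "0 -10 0 0 0 0 0" --pt "0 0 0 16 0 0 0" --pt "0 6 0 0 0 0 0" --pt "0 4 0 0 0 0 0" --pt "0 0 0 0 0 0 0" --pt "0 0 0 0 0 0 0" --pt "0 0 0 -2.5 0 0 0" --pt "0 0 0 -2.5 0 0 0" --pt "0 0 0 0 0 0 0"

```text
time: 10.45
eef_pos: [0.5137, 0.118, 0.062]
tool_rot: [0.499, -0.501, 0.498, 0.502]
wrist_force: [-3.5, 1.8, 16.0]
width: 0.0003
```

>>> arm_command --pt "0 -30 0 0 0 0 0" --pt "0 -30 0 0 0 0 0" --pt "0 0 0 0 0 0 0" --pt "0 0 0 0 0 0 0" --pt "0 0 0 0 0 0 0"

```text
time: 11.08
eef_pos: [0.5127, 0.1176, 0.1198]
tool_rot: [0.498, -0.501, 0.499, 0.502]
wrist_force: [-0.2, 0.1, -1.2]
width: 0.0006
```

Run:
```python
from h import *
d=grab("wrist"); uv=proj(d,[[.52,.06,.05]])[0]; print(uv, r.get_state()["eef_pos"])
u,v=uv.astype(int); a,b=max(0,u-45),max(0,v-35)
save(d,"w4.png",(a,b,u+45,v+35),8); np.savez("w4",Twc=d["Twc"],K=d["camera_matrix"],dist=d["dist"],o=[a,b])
```

```text
[238.55467744 259.99183267] [0.5128157  0.11760332 0.11992265]
```

View pics/w4.png

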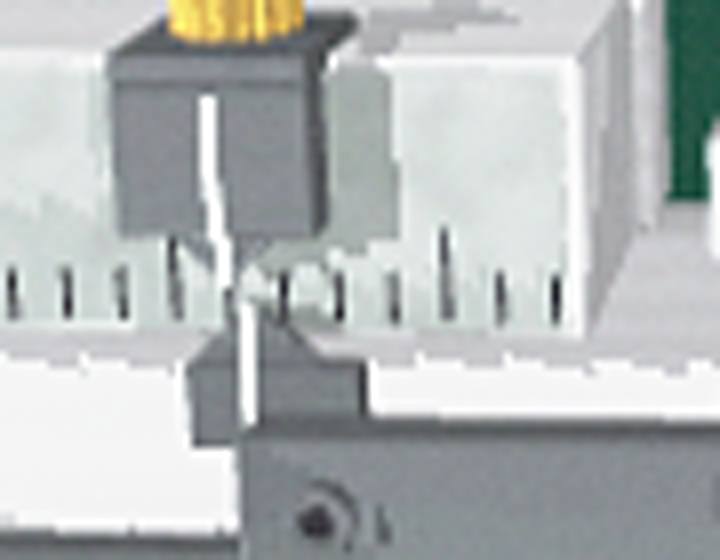

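The pointer line is at crop column 246 and the index foot at (226,295). They are nearly level.

Run:
```python
from h import *
z=np.load("w4.npz"); d=dict(Twc=z["Twc"],camera_matrix=z["K"],dist=z["dist"])
P=lambda a,h: onplane(d,np.array(a)/8+z["o"]-.44,h).round(4).tolist()
print("pointer",P([(246,302),(248,425)],.05),"index tip",P([(226,293)],.046),"line",P([(207,100),(213,180)],.052), P([(114,85),(308,85)],.052),P([(118,235),(312,235)],.046))
```

```text
pointer [[0.5211, 0.0489, 0.05], [0.5329, 0.0484, 0.05]] index tip [[0.5215, 0.046, 0.046]] line [[0.5018, 0.0473, 0.052], [0.5091, 0.0473, 0.052]] [[0.5005, 0.0392, 0.052], [0.5004, 0.0562, 0.052]] [[0.516, 0.0364, 0.046], [0.5159, 0.0542, 0.046]]
```

About 1.4–2.5 mm remain, so I make one small 3.5 mm roll (1.6 mm of slide). Then I lift so the camera sees both the pointer and the lever.

>>> arm_command --pt "0 25 0 2 0 0 0" --pt "0 25 0 0 0 0 0" --pt "0 6 0 0 0 0 0" --pt "0 3.3 0 0 0 0 0" --pt "0 0 0 0 0 0 0" --pt "0 0 0 0 0 0 0" --pt "0 0 0 -1.8 0 0 0" --pt "0 0 0 -1.7 0 0 0" --pt "0 0 0 0 0 0 0"

```text
time: 12.25
eef_pos: [0.5145, 0.1162, 0.0622]
tool_rot: [-0.499, 0.502, -0.498, -0.501]
wrist_force: [1.1, 1.4, 4.7]
width: 0.0004
```

>>> arm_command --pt "0 -30 0 0 0 0 0" --pt "0 -30 0 0 0 0 0" --pt "0 0 0 0 0 0 0" --pt "0 0 0 0 0 0 0" --pt "0 0 0 0 0 0 0"

```text
time: 12.88
eef_pos: [0.5127, 0.116, 0.1206]
tool_rot: [0.498, -0.501, 0.499, 0.502]
wrist_force: [-0.1, 0.6, -0.3]
width: 0.0003
```

Run:
```python
from h import *
d=grab("wrist"); print(r.get_state()["eef_pos"])
u,v=proj(d,[[.52,.06,.05]])[0].astype(int); a,b=max(0,u-45),max(0,v-35)
save(d,"w5.png",(a,b,u+135,v+40),4.4); np.savez("w5",Twc=d["Twc"],K=d["camera_matrix"],dist=d["dist"],o=[a,b])
```

```text
[0.51285015 0.11608547 0.12069686]
```

View pics/w5.png

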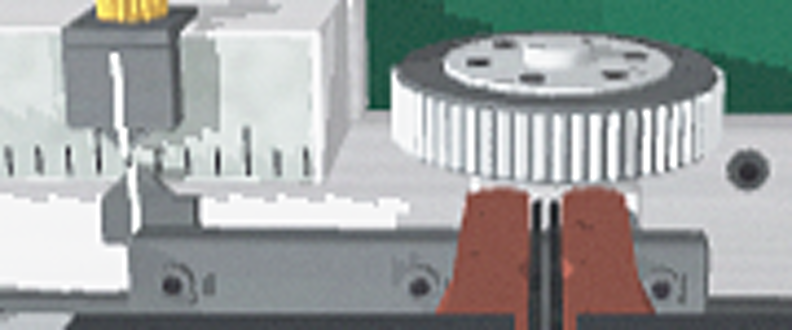

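>>> arm_command --pt "0 -50 0 0 0 0 0" --pt "0 -50 0 0 0 0 0" --pt "0 0 40 50 0 0 0" --pt "0 0 40 60 0 0 0" --pt "0 0 0 60 0 0 0" --pt "0 0 0 60 0 0 0" --pt "0 0 0 0 0 0 0" --pt "0 0 0 0 0 0 0"

```text
time: 13.92
eef_pos: [0.4382, 0.336, 0.2208]
tool_rot: [-0.497, 0.502, -0.499, -0.502]
wrist_force: [0.5, -0.9, 0.2]
width: 0.0006
```

Run:
```python
from h import *
z=np.load("w5.npz"); d=dict(Twc=z["Twc"],camera_matrix=z["K"],dist=z["dist"])
P=lambda a,h: onplane(d,np.array(a)/4.4+z["o"]-.4,h).round(4).tolist()
print("pointer",P([(131,168),(135,230)],.05),"index tip",P([(127,158)],.046),"line",P([(114,55),(118,100)],.052))
for n in("top","scene"):
    d=grab(n); vv,uu=np.mgrid[0:480,0:640]; uv=np.c_[uu.ravel(),vv.ravel()]; ok=d["z_map"].ravel()>0; uv=uv[ok]
    X=bydepth(d,uv); m=(X[:,0]>.575)&(X[:,0]<.64)&(X[:,1]>.05)&(X[:,1]<.17)&(X[:,2]>.092)&(X[:,2]<.13)
    q=X[m]; print(n,m.sum(),q.min(0),q.max(0),q.mean(0))
    if n=="top": save(d,"top3.png",(205,165,370,260),4.8); np.savez("t3",Twc=d["Twc"],K=d["camera_matrix"],dist=d["dist"])
```

```text
pointer [[0.5217, 0.0479, 0.05], [0.5326, 0.0479, 0.05]] index tip [[0.5213, 0.0461, 0.046]] line [[0.5021, 0.0469, 0.052], [0.5096, 0.0471, 0.052]]
top 199 [0.58724997 0.10676593 0.09209481] [0.62272402 0.12496383 0.11787281] [0.60796443 0.11543911 0.10693324]
scene 81 [0.58676111 0.10631433 0.09202209] [0.61948057 0.12685712 0.11443633] [0.60409391 0.11465945 0.10346928]
```

View pics/top3.png

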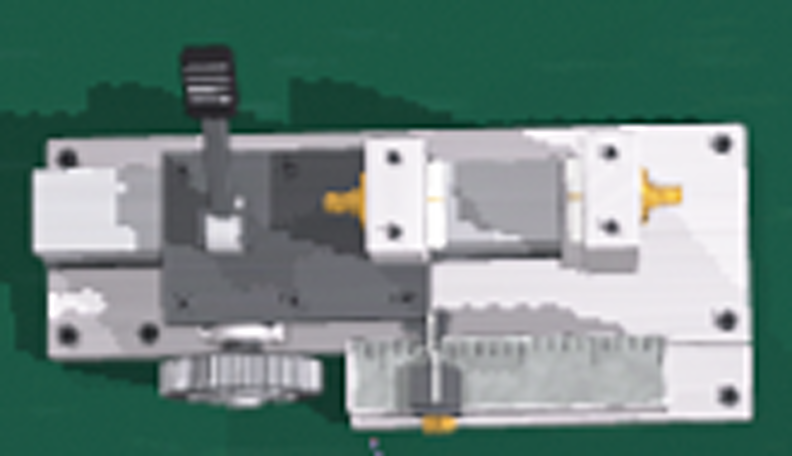

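The top view shows the pointer line (column 437) level with the index line (436). The pad is at about (0.606, 0.118) with its top near z = 0.11. I now move above the pad.

>>> arm_command --pt "0 0 -33.5 -43.5 0 0 0" --pt "0 0 -33.5 -43.5 0 0 0" --pt "0 0 -33.5 -43.5 0 0 0" --pt "0 0 -33.5 -43.5 0 0 0" --pt "0 0 -33.5 -43.5 0 0 0" --pt "0 40 0 0 0 0 0" --pt "0 45 0 0 0 0 0" --pt "0 0 0 0 0 0 0" --pt "0 0 0 0 0 0 0"

```text
time: 15.15
eef_pos: [0.6082, 0.1194, 0.1382]
tool_rot: [-0.499, 0.501, -0.499, -0.501]
wrist_force: [0.4, -0.3, 0.4]
width: 0.0003
```

>>> arm_command --pt "0 8 0 0 0 0 0" --pt "0 6 0 0 0 0 0" --pt "0 6 0 0 0 0 0" --pt "0 0 0 0 0 0 0"

```text
time: 15.65
eef_pos: [0.6071, 0.1202, 0.1163]
tool_rot: [0.498, -0.501, 0.499, 0.502]
wrist_force: [-0.4, 0.9, 0.1]
width: 0.0008
```

>>> arm_command --pt "0 5 0 0 0 0 0" --pt "0 5 -1 0 0 0 0" --pt "0 5 -1 0 0 0 0" --pt "0 5 -1 0 0 0 0" --pt "0 0 0 0 0 0 0"

```text
time: 16.27
eef_pos: [0.6098, 0.12, 0.0959]
tool_rot: [0.498, -0.501, 0.499, 0.502]
wrist_force: [-0.4, 0.0, 0.5]
width: 0.0005
```

>>> arm_command --pt "0 5 -1 0 0 0 0" --pt "0 5 -1 0 0 0 0" --pt "0 5 -1 0 0 0 0" --pt "0 5 -1 0 0 0 0" --pt "0 2 0 0 0 0 0" --pt "0 0 0 0 0 0 0"

```text
time: 17.02
eef_pos: [0.6146, 0.1201, 0.0747]
tool_rot: [0.499, -0.501, 0.499, 0.501]
wrist_force: [1.5, 0.4, 2.7]
width: 0.0004
```

>>> arm_command --pt "0 2 -0.5 0 0 0 0" --pt "0 2 0 0 0 0 0" --pt "0 0 0 0 0 0 0" --pt "0 0 0 0 0 0 0"

```text
time: 17.52
eef_pos: [0.615, 0.1201, 0.0711]
tool_rot: [-0.499, 0.501, -0.499, -0.501]
wrist_force: [1.5, -0.6, 6.7]
width: 0.001
```

>>> arm_command --pt "0 1 0 0 0 0 0" --pt "0 0.5 0 0 0 0 0" --pt "0 0 0 0 0 0 0" --pt "0 0 0 0 0 0 0"

```text
time: 18.02
eef_pos: [0.6152, 0.1201, 0.0709]
tool_rot: [-0.499, 0.502, -0.498, -0.501]
wrist_force: [-2.0, -0.9, 15.3]
width: 0.0007
```

>>> arm_command --pt "0 -30 0 0 0 0 0" --pt "0 -50 0 0 0 0 0" --pt "0 -50 0 0 0 0 0" --pt "0 0 40 55 0 0 0" --pt "0 0 40 60 0 0 0" --pt "0 0 40 60 0 0 0" --pt "0 0 40 60 0 0 0" --pt "0 0 0 0 0 0 0" --pt "0 0 0 0 0 0 0"

```text
time: 19.15
eef_pos: [0.4723, 0.3253, 0.1986]
tool_rot: [0.497, -0.502, 0.499, 0.502]
wrist_force: [-0.4, -1.1, 0.4]
width: 0.0005
```

Run:
```python
from h import *
for n in("top","scene"):
    d=grab(n); vv,uu=np.mgrid[0:480,0:640]; uv=np.c_[uu.ravel(),vv.ravel()]; ok=d["z_map"].ravel()>0; uv=uv[ok]
    X=bydepth(d,uv); m=(X[:,0]>.612)&(X[:,0]<.65)&(X[:,1]>.09)&(X[:,1]<.15)&(X[:,2]>.04)&(X[:,2]<.14)
    q=X[m]; print(n,m.sum(),np.percentile(q,[5,50,95],axis=0).round(4).tolist())
    if n=="top": save(d,"top4.png",(195,155,420,340),3.5)
```

```text
top 152 [[0.6134, 0.1071, 0.0681], [0.6241, 0.1152, 0.0717], [0.6352, 0.1235, 0.0743]]
scene 44 [[0.6127, 0.1074, 0.0641], [0.6216, 0.1125, 0.0693], [0.6318, 0.1213, 0.072]]
```

View pics/top4.png

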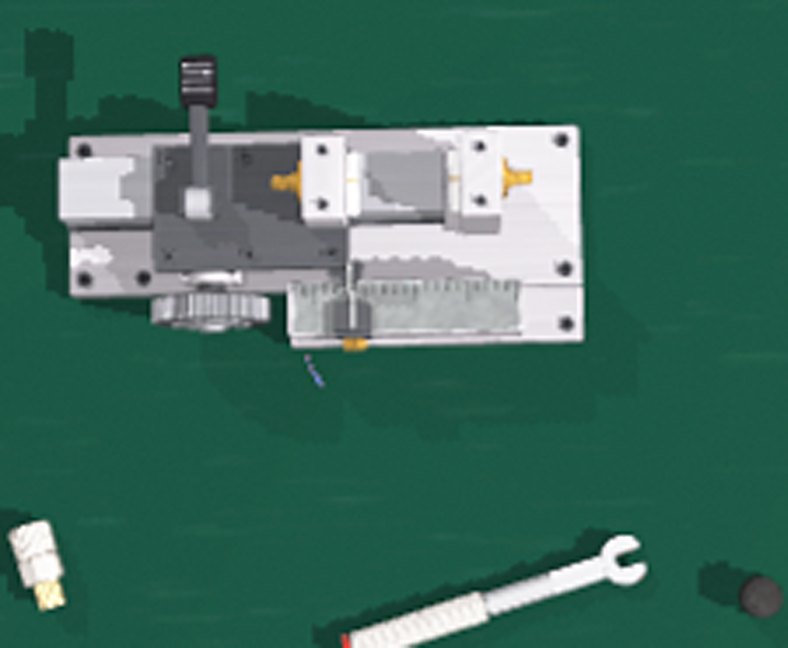

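The lever is level: its pad top measures about 71 mm, as it should when locked. The white lines of pointer and index still run on in line at column ~352. The loose parts in the crop (spanner, spare adapter, dust cap) lie where they were, and the arm is clear. Handing in.

```bash
python3 -c "
from plant import r
print(r.hand_in())"
```

```text
the job is handed in; nothing more can be done
None
```

I rolled the thumbwheel with closed fingertips, in three long strokes and two short ones, until the pointer reached the gauge mark. Then I pressed the cam lever down to its stop, backed away and handed the job in at about 19 s. No verdict was reported.

- **Pointer:** The last top view shows the pointer and index lines in line, within about 0.5 mm. The last wrist measurement, taken before locking, put the pointer about 1 mm short of the index line, or 1.8 mm short by the harder-to-read tip foot. All are inside the 3 mm limit.
- **Lever:** The pad top measures 72 mm high in the top view and 69 mm in the scene view, against 71 mm when locked. The press met its stop at z = 70.9 mm with 15 N.
- **Loose parts:** The spanner, spare adapter and dust cap look unmoved in the last picture, judged by eye. The small adapter was outside that picture, and the arm never went near it.

**Disagreements:**
- The top and wrist cameras differed by 4–8 mm in y. Contact with the wheel matched the wrist camera.
- The lever sat about 15 mm further along the fixture's +y than the text says, so I used the measured position.

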